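# Isolate the bench mixer and press its stirring paddle home

### The arm

A 6-joint arm with a two-finger parallel gripper is mounted at the origin on the work surface. World frame = base frame: x ahead of the robot, y to its left, z up, the work surface at z = 0. Lengths are in m, angles in rad, forces in N, time in s.
With the tool pointing down it reaches from about 0.275 to 0.75 m from the base axis. Payload 10.2 kg.
Tool frame: the origin (TCP) lies midway between the tips of the shut fingers; the grasp point (between the pads) lies 19 mm behind it (env.hold_point_z is the distance from the TCP to the grasp point, in m); x points along the fingers, z is the direction in which the jaws open and shut, and the axes are right-handed (so a half turn about x gives the same grasp; the last joint's range is limited). The gripper opens to 85 mm and grips with 20 to 120 N. Pads are 22 mm wide; open, the fingers measure 114 mm over their backs; the gripper's body (76 mm by 85 mm) begins 54 mm behind the grasp point. The pads swing forward as they close: fully open they stand 13 mm farther back than shut.
Start: joints at [1.005, 0.313, 1.498, -0, 1.331, -0.223], TCP at [0.176, 0.494, 0.231] pointing down, gripper open.
Joint ranges: [-2.94, 2.94], [-0.97, 2.17], [0.19, 2.56], [-1.23, 4.37], [0.02, 3.11], [-2.88, 2.88]. Speed limits (rad/s): [2.39, 2.39, 3.01, 3.14, 3.14, 3.14].

### API

Orientations are given as a unit quaternion [x, y, z, w].
In Python, from bench import env, kinematics, monitor, eyes, job gives the robot as it stands. The module is installed in compiled form; this text tells all that it offers. Calls block until the motion is done:
- env.reach(position, orientation): joint-space move of the TCP to a pose.
- env.movel(position, velocity=0.15, frame=None, guard=None): straight line of the TCP; frame=None keeps the orientation; velocity is the mean speed in m/s. With guard (N) it stops when the force on the tool has changed by that much, and returns True; else False.
- env.set_joints(angles): joint-space move.
- env.release() and env.close_gripper(effort=None): open the fingers fully, or close them until they stop; effort is the grip in N (None keeps the last).
- env.hold(seconds).
- kinematics.ik(position, orientation): joint angles nearest the present ones, or None.
- monitor.sense(): the state.
- eyes.grab_frame(name): name is "side" or "top" or "wrist"; returns a dict with "frame" (400x640x3 uint8, red, green, blue), "mtx" (3x3 intrinsics, pixels), "view" (4x4, takes a point from world to camera coordinates). Camera axes: x right, y down, z forward; pixel columns grow to the right and rows downward; lengths in m; the calibration is good to about 2 mm. A picture is of the moment at which its call begins. There is no depth.
A pose or a line that the arm cannot do raises env.MotionError and nothing moves.
- job.hand_in(): hands the job in, once; it reports no verdict.
The state is a dict: "clock": time; "joints": joint angles; "qvel": joint speeds; "joint_efforts": joint torques, N m; "position": TCP position; "ee_rot": TCP orientation; "contact_force": force on the tool from outside, world axes, zero at the start; "ft_torque": the same for the moment, N m; "finger_gap": opening from 0.0 (shut) to 1.0 (fully open).
Only numpy, scipy, OpenCV 4.12 (cv2) and the standard library are available. Lean on these libraries where they do the work, as an engineer would, in place of code of your own. Each camera call takes 0.05 s, during which the arm holds its last target.

### The job

Turn the mixer's rotary isolator a quarter turn clockwise to off, and only then take the flat-bladed stirring paddle from the wooden stand, turn it until its four ribs line up with the cross-shaped socket of the mixer, and slide it in until its collar sits flush on the coupling. A spring in the socket pushes the paddle back out, so keep your grip on the blade and keep pressing: the job finishes while you are still holding the paddle fully home. Leave the disc stirrer, the bottle and the trowel where they are.

Things in the scene. Friction and masses are not known exactly. Their poses are not given: they have to be found in the camera images.
- isolator_handle (a joint): Isolator handle angle: 0 = on (bar parallel to the box's long side), where it starts; 1.571 = off (bar across the box). Grows clockwise seen from above, a stop at each end. An over-centre detent resists with up to 0.15 N m for the first half of the turn, then snaps the handle on to the stop by itself.
- handle_grip (a point): Middle of the isolator handle, on its upright turning axis, 92 mm above the bench: a black bar 64 mm long (this point's x axis), 16 mm thick (y), 34 mm tall (17 mm above and below this point; z up). Under it a round base 72 mm across, on top of the grey isolator box.
- isolator: Grey isolator box fixed to the bench, 130 mm (x axis) by 100 mm (y), 65 mm tall; origin at the centre of its underside.
- paddle_grip (a point): Centre of the paddle's upright flat steel blade: 64 mm long (this point's x axis; 76 mm over the upper 20 mm), 10 mm thick (y), 60 mm tall; z up. Paddle about 0.22 kg. From 30 to 36 mm below this point is a round collar 52 mm across. It starts standing loosely in one hole of the wooden stand, collar on the stand's top.
- paddle_collar (a point): Centre of the underside of the paddle's collar, 36 mm below the blade's centre; axes as the blade's. Below it is the 26 mm long shank: four ribs in a cross, one pair along x, one along y, each pair 34 mm across and 10 mm wide (31 and 7 mm over the last 5 mm). It meets the socket's mouth when fully home.
- stand: Wooden stand fixed to the bench, 220 mm (x axis) by 90 mm (y), 45 mm tall, origin at the centre of its underside. Two round holes 38 mm across and 36 mm deep, 55 mm either side of the middle along x: the paddle stands in one, the disc stirrer in the other.
- mixer: Grey mixer housing fixed to the bench, 190 x 190 mm, 85 mm tall, origin at the centre of its underside. The square coupling block stands on the middle of its top.
- socket_mouth (a point): Centre of the mouth of the cross-shaped socket, in the top face of the aluminium coupling block (52 x 52 mm, 32 mm tall), 117 mm above the bench. One slot along this point's x axis, one along y, parallel to the block's sides; each 38 mm long, 13 mm wide, 32 mm deep. The paddle fits at any quarter turn. The geared spindle below is stiff (0.8 N m).
- ejector (a joint): Travel (m) of the black spring plunger in the middle of the socket: 0 = up, its top 16 mm below the mouth; 0.010 = pushed down by a paddle fully home; 0.013 = end stop. It pushes up with 4 N at 0 and 9 N at 0.010, more than the paddle's weight.
- disc_stirrer_mid (a point): The other stirrer in the stand, to be left alone: a toothed disc 56 mm across on a thin stem, its collar on the stand's top, reaching 56 mm above the stand. This point is on its axis, 50 mm above the shank's lower end (24 mm above the stand's top).
- bottle_mid (a point): White plastic bottle, 60 mm across and 150 mm tall, standing beyond the work; this point is half-way up. To be left alone.
- trowel_mid (a point): Notched steel trowel lying flat, its wooden handle on top, 120 x 260 mm and 60 mm tall; this point is 30 mm above the bench at its middle. To be left alone.
Not all that is in view belongs to the job. Leave any yellow look-alike of the isolator alone.

How it is judged:
On the way, in this order (a step that is already met when the one before it is completed fails the run):
1. the isolator is off while the paddle is still away from the mixer (value of joint isolator_handle above 1.4 rad and distance between paddle_collar and socket_mouth above 0.06 m), for 0.2 s.
2. the paddle is in the socket with its collar flush and the spring pressed (value of joint ejector above 0.008 m and z of paddle_collar in the frame of socket_mouth below 0.002 m and horizontal distance between paddle_collar and socket_mouth below 0.004 m and angle between paddle_grip's own z axis and vertical below 0.08 rad), for 0.2 s.
At the end, for the whole second after the job is handed in: Isolator off (over 1.40 rad); paddle in the socket, collar within 2 mm of the coupling's top and 4 mm of its centre, upright within 0.08 rad, ejector down more than 8 mm; fingers still gripping the blade (over 3 N, grasp point within 40 mm of its centre) (all of step 2 and value of joint isolator_handle above 1.4 rad and contact force between the fingers and paddle above 3 N and distance between the grasp point and paddle_grip below 0.04 m); the arm keeps its last pose, push and grip.
It fails at once if the disc stirrer, the bottle or the trowel is moved by more than 30 mm (distance of any of disc_stirrer_mid, bottle_mid, trowel_mid from where it was at the start of the episode above 0.03 m).
It also fails if it takes over 69 s, if anything falls off the work surface, if the arm or the gripper's body presses on something with over 40 N, if the wrist force passes 120 N, or if a joint passes its speed limit or range.

## Working session

There is one attempt and no reset: what is moved stays moved. The work goes in short steps, each a Python script; the robot and the scene stay as the last script left them, time stands still between calls to the robot, and variables do not carry over. Pictures are saved under pics/ and viewed, and the job is handed in when it is done.

```bash
mkdir -p pics; python3 - <<'E'
from bench import env, kinematics, monitor, eyes, job
import cv2,numpy as np
for n in ["top","side","wrist"]:
    f=eyes.grab_frame(n); cv2.imwrite(f"pics/{n}0.png",f["frame"][:,:,::-1])
    print(n,np.round(f["mtx"],1).tolist(),np.round(f["view"],4).tolist())
s=monitor.sense();print(s["clock"],s["position"],s["ee_rot"],env.hold_point_z)
E
```

```text
top [[495.5, 0.0, 311.7], [0.0, 495.5, 195.6], [0.0, 0.0, 1.0]] [[0.0171, -0.9995, 0.0254, -0.0324], [-0.9901, -0.0204, -0.1391, 0.5666], [0.1396, -0.0227, -0.99, 1.4092], [0.0, 0.0, 0.0, 1.0]]
side [[481.6, 0.0, 321.6], [0.0, 481.6, 201.4], [0.0, 0.0, 1.0]] [[0.9453, -0.326, -0.0156, -0.5154], [-0.2256, -0.6181, -0.7531, 0.2154], [0.2358, 0.7154, -0.6578, 1.3075], [0.0, 0.0, 0.0, 1.0]]
wrist [[279.7, 0.0, 317.8], [0.0, 279.7, 203.2], [0.0, 0.0, 1.0]] [[0.3352, 0.9422, -0.0008, -0.5257], [0.8961, -0.3185, 0.3091, -0.0408], [0.291, -0.1044, -0.951, 0.378], [0.0, 0.0, 0.0, 1.0]]
0.15 [0.17636459 0.49427782 0.23087665] [-0.40753157  0.57827367  0.40726049  0.57763005] 0.0187
```

View pics/top0.png

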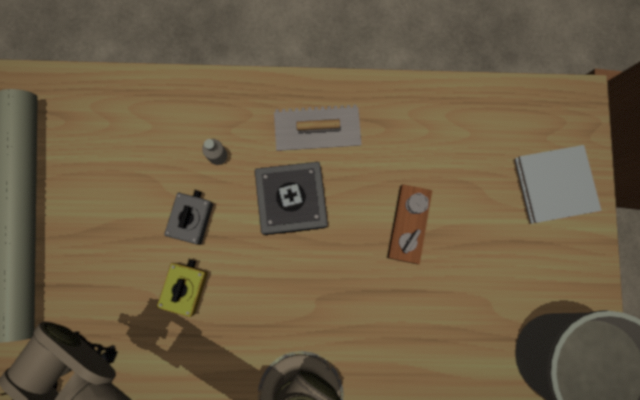

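View pics/side0.png

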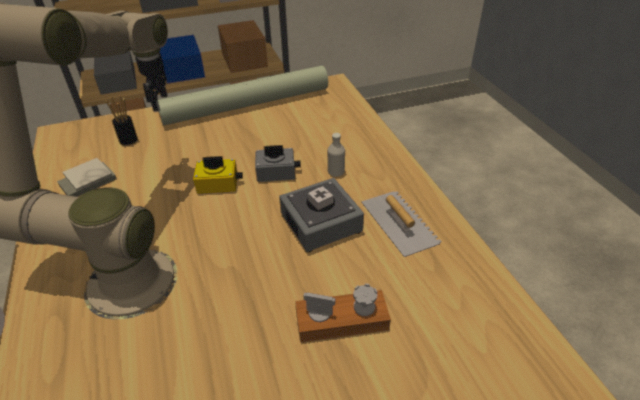

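View pics/wrist0.png

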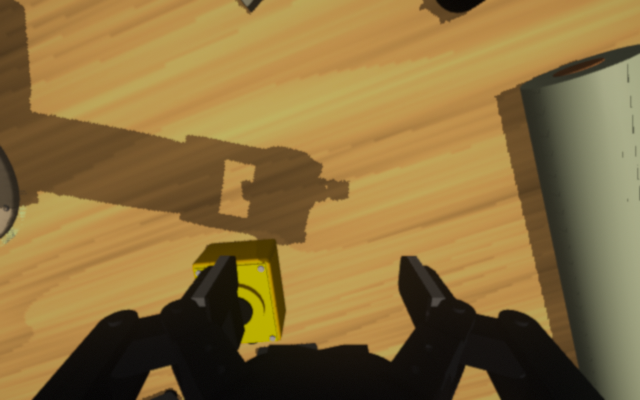

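The top view shows the grey isolator near (188,217), the yellow one at (181,289), the socket at (290,195), and the stand with the paddle at (409,241) and the disc stirrer at (418,203). I'll enlarge these next.

```bash
cat > h.py <<'E'
from bench import env, kinematics, monitor, eyes, job
import cv2,numpy as np
from scipy.spatial.transform import Rotation as R
def px2w(f,u,v,z):
    K,V=f["mtx"],f["view"]; d=V[:3,:3].T@np.linalg.solve(K,[u,v,1.]); c=-V[:3,:3].T@V[:3,3]
    return c+d*(z-c[2])/d[2]
def w2px(f,p):
    q=f["view"][:3,:3]@np.array(p)+f["view"][:3,3]; q=f["mtx"]@q; return q[:2]/q[2]
def down(yaw):
    # tool x down, tool z (jaw dir) at angle yaw in the world xy plane
    x=np.array([0,0,-1.]); z=np.array([np.cos(yaw),np.sin(yaw),0]); y=np.cross(z,x)
    return R.from_matrix(np.c_[x,y,z]).as_quat()
def crop(f,u,v,w,h,s,name):
    u0,v0=int(u-w/2),int(v-h/2); im=f["frame"][v0:v0+h,u0:u0+w,::-1]
    im=cv2.resize(im,None,fx=s,fy=s,interpolation=cv2.INTER_CUBIC)
    for k in range(0,w,10): cv2.putText(im,str(u0+k),(k*s,10),0,.35,(0,255,255),1); cv2.line(im,(k*s,12),(k*s,18),(0,255,255),1)
    for k in range(0,h,10): cv2.putText(im,str(v0+k),(0,k*s+4),0,.35,(0,255,255),1)
    cv2.imwrite("pics/"+name,im)
E
python3 - <<'E'
from h import *
import pickle
f=eyes.grab_frame("top"); g=eyes.grab_frame("side"); pickle.dump((f,g),open("f0.pkl","wb"))
ims=[]
for i,(u,v) in enumerate([(188,217),(291,197),(410,222)]):
    crop(f,u,v,80,96,5,f"c{i}.png"); ims.append(cv2.imread(f"pics/c{i}.png"))
cv2.imwrite("pics/tc01.png",np.hstack(ims[:2])); cv2.imwrite("pics/tc2.png",ims[2])
crop(g,342,310,110,70,7,"sc2.png")
E
```

```text
(no output)
```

View pics/tc01.png

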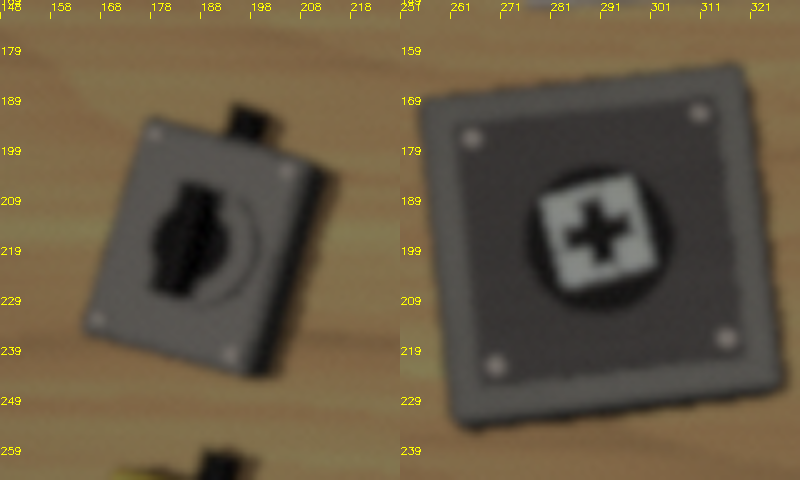

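View pics/tc2.png

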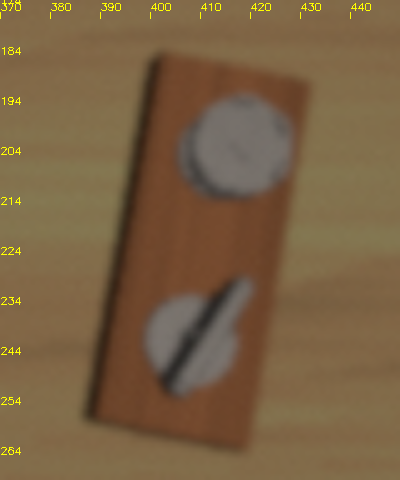

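View pics/sc2.png

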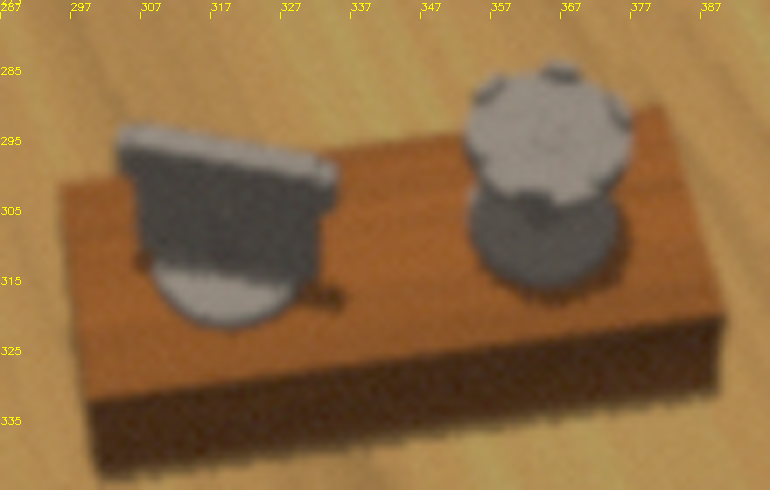

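```bash
python3 - <<'E'
from h import *
import pickle
f,g=pickle.load(open("f0.pkl","rb"))
print("cam",-f["view"][:3,:3].T@f["view"][:3,3])
def P(l,u0,v0,z,s=5,F=f): return np.array([px2w(F,u0+a/s-.5+.5/s,v0+b/s-.5+.5/s,z) for a,b in l])
def ang(d): return np.degrees(np.arctan2(d[1],d[0]))
b=P([(150,117),(306,160),(248,372),(83,328)],148,169,.065); print("box",b.mean(0),[np.linalg.norm(b[i]-b[i-1]) for i in range(4)],ang(b[0]-b[3]),ang(b[1]-b[2]))
h=P([(203,183),(172,297)],148,169,.109); print("handle",h.mean(0),np.linalg.norm(h[0]-h[1]),ang(h[0]-h[1]))
m=P([(140,205),(237,175),(260,262),(163,292)],251,149,.117); print("socket",m.mean(0),[np.linalg.norm(m[i]-m[i-1]) for i in range(4)],ang(m[0]-m[3]),ang(m[1]-m[2]))
m=P([(20,100),(342,65),(385,388),(60,430)],251,149,.085); print("mixer",m.mean(0),[np.linalg.norm(m[i]-m[i-1]) for i in range(4)],ang(m[0]-m[3]),ang(m[1]-m[2]))
s=P([(160,53),(310,85),(245,452),(97,418)],370,174,.045); print("stand",s.mean(0),[np.linalg.norm(s[i]-s[i-1]) for i in range(4)],ang(s[0]-s[3]),ang(s[1]-s[2]))
sc=s.mean(0);d=(s[0]+s[1]-s[2]-s[3]);d/=np.linalg.norm(d); print("holes",sc-.055*d,sc+.055*d)
c=P([(192,341)],370,174,.051); print("collar",c)
t=P([(130,124),(337,160),(335,180),(120,146)],287,275,.111,7,g); print("blade top side",t.mean(0),ang(t[0]-t[1]),ang(t[3]-t[2]),np.linalg.norm(t[0]-t[1]),np.linalg.norm(t[0]-t[3]))
for q in t: print(np.round((w2px(f,q)-[370,174]+.4)*5))
E
```

```text
cam [0.36484003 0.01121099 1.47472007]
box [0.4940602  0.33190727 0.065     ] [np.float64(0.12494342858193029), np.float64(0.09270522180436212), np.float64(0.12409982745845857), np.float64(0.09659000266673065)] -14.363813830979831 -12.5721064646252
handle [0.49200777 0.32712234 0.109     ] 0.06467556852789884 -12.178221723529601
socket [0.55596841 0.03848457 0.117     ] [np.float64(0.05018324494540154), np.float64(0.05626089373989288), np.float64(0.05033095215335408), np.float64(0.05599139107387662)] 16.117353877211855 15.817398069139857
mixer [0.55430127 0.03787122 0.085     ] [np.float64(0.18931278214611538), np.float64(0.18472982082727513), np.float64(0.18657387595769506), np.float64(0.18356327058151897)] 8.660185743720875 8.311282524586309
stand [ 0.49013101 -0.30943856  0.045     ] [np.float64(0.21694892355237333), np.float64(0.09003423563976702), np.float64(0.2182302692590527), np.float64(0.08721746869777312)] -10.135409352267873 -10.882591905417815
holes [ 0.43605376 -0.29940608  0.045     ] [ 0.54420826 -0.31947105  0.045     ]
collar [[ 0.43698371 -0.30097033  0.051     ]]
blade top side [ 0.43695939 -0.30348948  0.111     ] 148.11419447037395 149.25970722704005 0.07082034009483597 0.009635524016522009
[180. 386.]
[246. 278.]
[260. 284.]
[194. 397.]
```

```bash
python3 - <<'E'
from h import *
a=np.radians(-13)
print(monitor.sense()["joints"])
for nm,p,y0s in [("iso",[.492,.328,.2],[(a+np.pi/2),(a-np.pi/2),a,a+np.pi,a-np.pi]),("pad",[.437,-.302,.2],[np.radians(-31.5+90),np.radians(-31.5-90)]),("sock",[.556,.0385,.25],[np.radians(16+90*k) for k in range(4)])]:
    for y in y0s: 
        q=kinematics.ik(p,down(y)); print(nm,np.degrees(y).round(),None if q is None else np.round(q,2))
E
```

```text
[ 1.00463857e+00  3.13136403e-01  1.49801984e+00  2.13302388e-05
  1.33098632e+00 -2.23357110e-01]
iso 77.0 [ 0.39  0.48  1.33 -0.    1.32 -0.95]
iso -103.0 [ 0.39  0.48  1.33 -0.    1.32  2.19]
iso -13.0 [ 0.39  0.48  1.33 -0.    1.32  0.62]
iso 167.0 [ 0.39  0.48  1.33 -0.    1.32 -2.52]
iso -193.0 [ 0.39  0.48  1.33  0.    1.32 -2.52]
pad 58.0 [-0.83  0.35  1.53 -0.    1.26 -1.85]
pad -122.0 [-0.83  0.35  1.53 -0.    1.26  1.3 ]
sock 16.0 [-0.14  0.37  1.37 -0.    1.4  -0.42]
sock 106.0 [-0.14  0.37  1.37 -0.    1.4  -1.99]
sock 196.0 [-0.14  0.37  1.37 -0.    1.4   2.72]
sock 286.0 [-0.14  0.37  1.37  0.    1.4   1.15]
```

```bash
python3 - <<'E'
from h import *
env.reach([.492,.328,.17],down(np.radians(77)))
f=eyes.grab_frame("wrist"); g=eyes.grab_frame("top")
cv2.imwrite("pics/w1.png",f["frame"][:,:,::-1])
import pickle; pickle.dump((f,g),open("f1.pkl","wb"))
print(monitor.sense()["clock"],w2px(f,[.492,.328,.109]))
E
```

```text
1.7083 [315.51379129 219.68148214]
```

View pics/w1.png

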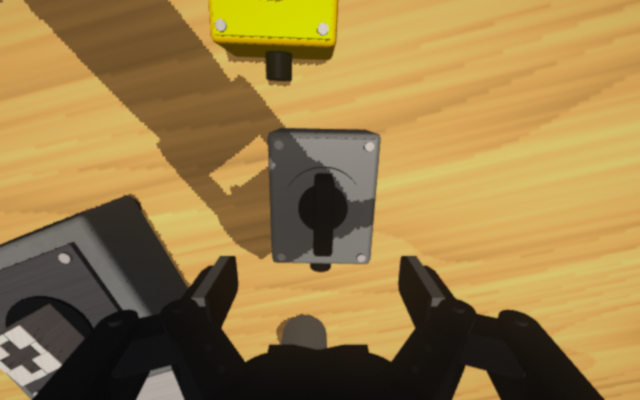

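```bash
python3 - <<'E'
from h import *
import pickle
f,g=pickle.load(open("f1.pkl","rb"))
for p in [(324,174),(323,256),(323.5,215)]: print(px2w(f,*p,.109))
b=np.array([px2w(f,*p,.065) for p in [(270,138),(380,138),(373,264),(273,262)]]);print(b.mean(0))
for p in [(213,18),(337,16)]: print(px2w(f,*p,.065))
print(monitor.sense()["position"])
crop(f,323,205,130,150,4,"w1c.png")
crop(g,188,217,80,96,6,"t1c.png")
E
```

```text
[0.45830391 0.34219925 0.109     ]
[0.52408734 0.3268014  0.109     ]
[0.48960402 0.33487287 0.109     ]
[0.49629546 0.33473782 0.065     ]
[0.33090492 0.28483606 0.065     ]
[0.35064778 0.37714381 0.065     ]
[0.4912869  0.32896555 0.17037419]
```

View pics/w1c.png

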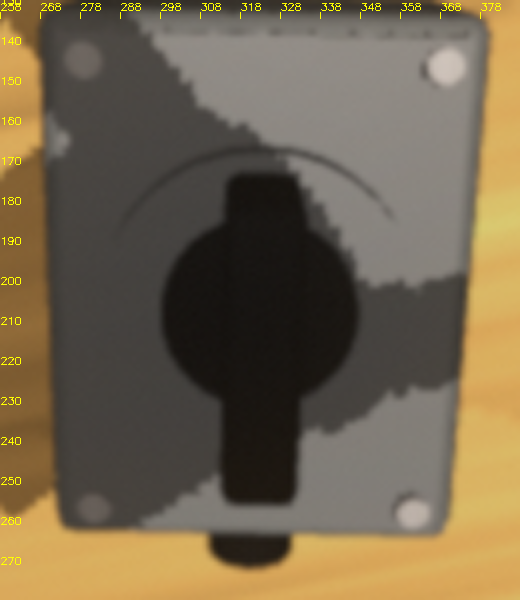

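View pics/t1c.png

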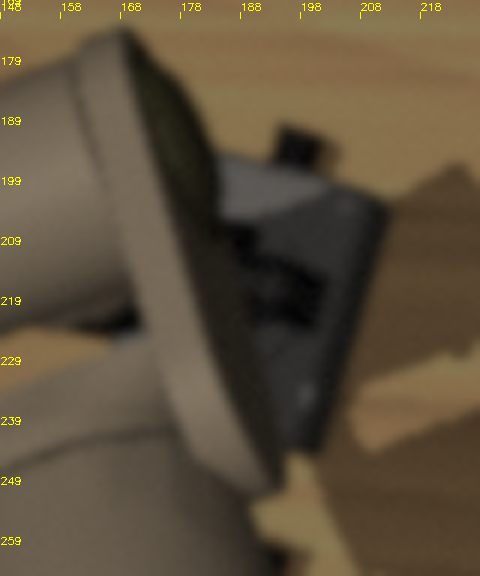

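The wrist view puts the handle bar's ends at (324,173) and (323,255). That gives a centre near (0.490, 0.335) and an angle of -13°, which agrees with the box centre. The top-view handle reading was pulled about 4 mm toward -y by the bar's visible side face, so I'll use (0.492, 0.333).

```bash
python3 - <<'E'
from h import *
def st(t):
    s=monitor.sense(); print(t,round(s["clock"],2),s["position"].round(4),s["contact_force"].round(1),s["ft_torque"].round(2),round(s["finger_gap"],3))
xy=[.492,.333]; st("0")
env.movel(xy+[.17]); 
print(env.movel(xy+[.082],velocity=.12,guard=8)); st("down")
env.close_gripper(40); st("closed")
q=np.array(monitor.sense()["joints"]); q[5]+=np.radians(45); env.set_joints(q); st("45")
q[5]+=np.radians(43); env.set_joints(q); st("88")
f=eyes.grab_frame("wrist"); cv2.imwrite("pics/w2.png",f["frame"][:,:,::-1])
E
```

```text
0 1.71 [0.4913 0.329  0.1704] [ 0.2  0.2 -0.3] [-0.01  0.01 -0.01] 1.001
False
down 2.84 [0.4924 0.3332 0.0828] [0.2 1.3 0.2] [0.   0.03 0.06] 0.998
closed 3.48 [0.492  0.333  0.0822] [-1.8 -1.1  2.8] [-0.07  0.15 -0.28] 0.178
45 4.25 [0.4929 0.3342 0.0823] [ 5.8  7.5 -3.9] [ 1.1  -0.53 -0.03] 0.18
88 5.0 [0.4943 0.3345 0.0823] [12.9  9.4 -8.6] [ 1.47 -1.75 -0.04] 0.18
```

View pics/w2.png

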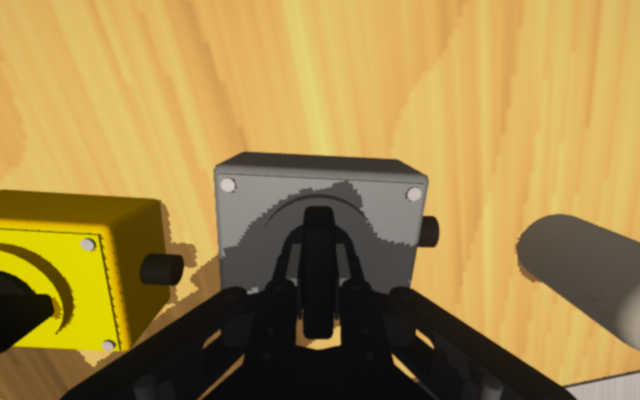

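The bar now lies across the box and is still gripped. I'll release, back off and check.

```bash
python3 - <<'E'
from h import *
env.release(); env.hold(.1)
p=monitor.sense()["position"]; env.movel([p[0],p[1],.22],velocity=.2)
f=eyes.grab_frame("wrist"); crop(f,320,230,200,180,3,"w3.png")
env.reach([.437,-.302,.22],down(np.radians(-121.5)))
f=eyes.grab_frame("wrist"); cv2.imwrite("pics/w4.png",f["frame"][:,:,::-1])
g=eyes.grab_frame("top"); crop(g,188,217,80,96,5,"t4.png")
import pickle; pickle.dump((f,g),open("f4.pkl","wb"))
print(monitor.sense()["clock"],monitor.sense()["position"],w2px(f,[.437,-.302,.111]))
E
```

```text
9.1 [ 0.43737154 -0.30147323  0.21998579] [319.76894836 201.80925256]
```

View pics/w4.png

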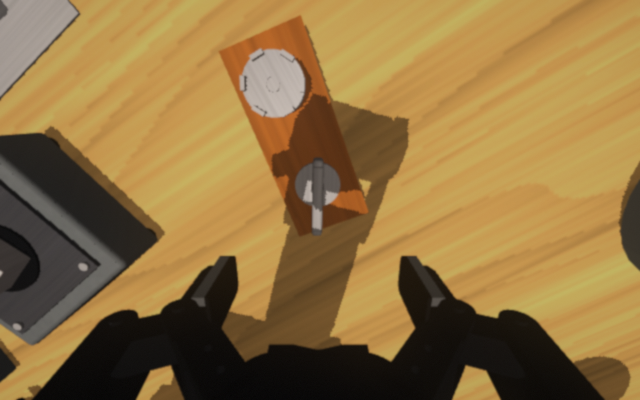

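View pics/t4.png

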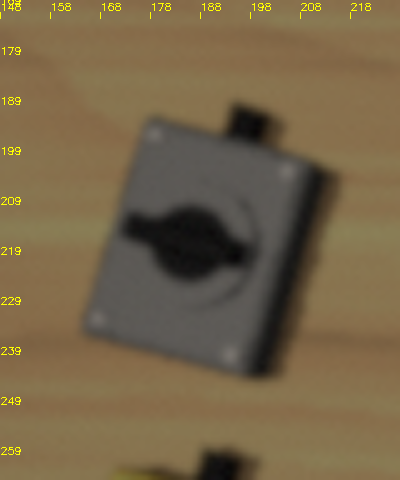

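The isolator is off, with its bar square across the box. In the wrist view the blade runs from (318,160) to (317,235), within about 2 mm of where I predicted it. I'll check the angle in a crop.

```bash
python3 - <<'E'
from h import *
import pickle
f,g=pickle.load(open("f4.pkl","rb"))
crop(f,318,197,80,90,6,"w4c.png")
E
```

```text
(no output)
```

View pics/w4c.png

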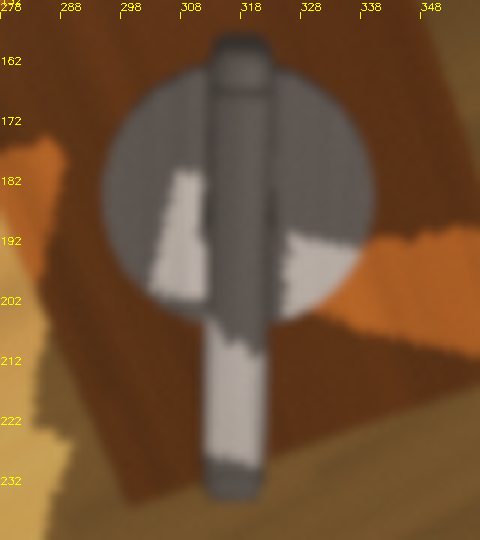

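```bash
python3 - <<'E'
from h import *
import pickle
f,g=pickle.load(open("f4.pkl","rb"))
p=px2w(f,317.3,196.8,.111); e=px2w(f,318,163,.111)-px2w(f,316.8,231,.111); c=px2w(f,278+239/6,152+193/6,.051)
print(p,np.degrees(np.arctan2(e[1],e[0])),np.linalg.norm(e),c)
def st(t):
    s=monitor.sense(); print(t,round(s["clock"],2),s["position"].round(4),s["contact_force"].round(1),s["ft_torque"].round(2),round(s["finger_gap"],3))
xy=[float((p[0]+c[0]+.437)/3),float((p[1]+c[1]-.302)/3)]; print(xy)
yaw=np.arctan2(e[1],e[0])-np.pi/2; yaw=(yaw+np.pi/2)%np.pi-np.pi/2; 
if yaw>0: yaw-=np.pi
print(np.degrees(yaw))
env.reach(xy+[.14],down(yaw))
print(env.movel(xy+[.069],velocity=.1,guard=8)); st("down")
env.close_gripper(90); env.hold(.2); st("closed")
pp=monitor.sense()["position"]
env.movel([pp[0],pp[1],.24],velocity=.12); st("up")
E
```

```text
[ 0.44239268 -0.30257754  0.111     ] -32.35630802932752 0.06635044638226277 [ 0.43958616 -0.3014344   0.051     ]
[0.439659611985793, -0.3020039788337767]
-122.35630802932752
False
down 10.38 [ 0.44   -0.3024  0.0698] [-0.2 -0.5  0.8] [ 0.04  0.01 -0.02] 1.001
closed 11.26 [ 0.4398 -0.3021  0.0692] [-0.4  0.5  4.2] [ 0.01  0.03 -0.04] 0.102
up 12.83 [ 0.4396 -0.302   0.2393] [-0.4  0.1 -1.9] [-0.    0.02 -0.01] 0.104
```

```bash
python3 - <<'E'
from h import *
import pickle
env.reach([.556,.0385,.20],down(np.radians(16-90)))
env.hold(.2)
F={n:eyes.grab_frame(n) for n in ["top","side","wrist"]}
pickle.dump(F,open("f5.pkl","wb"))
cv2.imwrite("pics/w5.png",F["wrist"]["frame"][:,:,::-1])
crop(F["top"],291,200,100,100,6,"t5.png"); crop(F["side"],320,190,110,110,6,"s5.png")
s=monitor.sense();print(s["clock"],s["position"],s["contact_force"])
E
```

```text
14.5417 [0.55601918 0.03808807 0.20003556] [ 0.36940085 -0.43142536 -1.82679778]
```

View pics/w5.png

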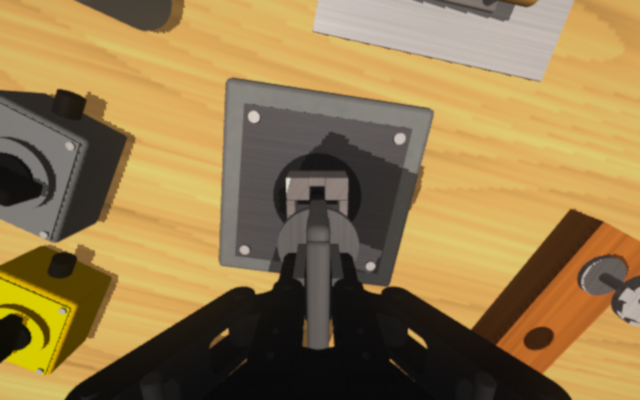

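View pics/s5.png

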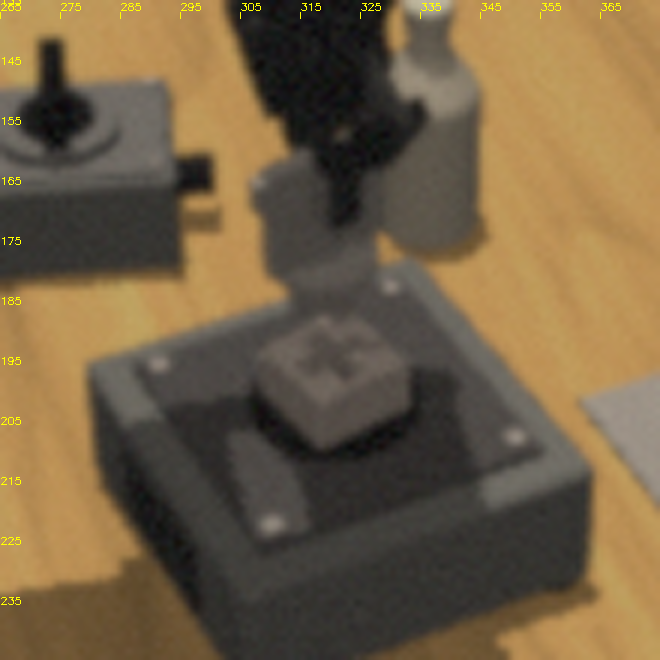

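View pics/t5.png

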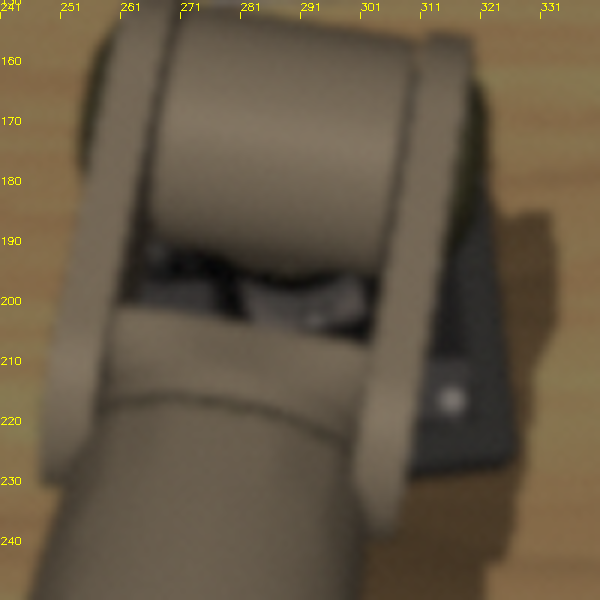

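```bash
cat > ov.py <<'E'
from h import *
def box(o,yaw,lx,ly,z):
    c,s=np.cos(yaw),np.sin(yaw); return [np.array([o[0]+c*a*lx/2-s*b*ly/2,o[1]+s*a*lx/2+c*b*ly/2,z]) for a,b in [(-1,-1),(1,-1),(1,1),(-1,1)]]
def circ(o,r,z): return [np.array([o[0]+r*np.cos(t),o[1]+r*np.sin(t),z]) for t in np.linspace(0,2*np.pi,24,endpoint=False)]
def draw(f,u,v,w,h,s,name,sock,syaw,pad,pyaw,zc):
    u0,v0=int(u-w/2),int(v-h/2); im=f["frame"][v0:v0+h,u0:u0+w,::-1]
    im=cv2.resize(im,None,fx=s,fy=s,interpolation=cv2.INTER_CUBIC)
    def pl(P,col): 
        q=np.array([(w2px(f,p)-[u0,v0]+.5)*s-.5 for p in P]); cv2.polylines(im,[np.round(q).astype(int).reshape(-1,1,2)],True,col,1)
    pl(box(sock,syaw,.052,.052,.117),(0,255,255)); pl(box(sock,syaw,.038,.013,.117),(0,255,255)); pl(box(sock,syaw,.013,.038,.117),(0,255,255))
    pl(circ(pad,.026,zc),(255,255,0)); pl(circ(pad,.026,zc+.006),(255,0,255)); pl(box(pad,pyaw,.076,.010,zc+.066),(0,255,0)); pl(box(pad,pyaw,.034,.010,zc-.02),(255,128,0));pl(box(pad,pyaw,.010,.034,zc-.02),(255,128,0))
    cv2.imwrite("pics/"+name,im)
E
python3 - <<'E'
from ov import *
import pickle
F=pickle.load(open("f5.pkl","rb"))
a=([.556,.0385],np.radians(16),[.556,.0381],np.radians(16),.1755)
draw(F["wrist"],318,240,160,240-40,5,"w5o.png",*a)
draw(F["side"],320,185,100,80,7,"s5o.png",*a)
E
cd pics; python3 -c "
import cv2;i=cv2.imread('w5o.png');print(i.shape);cv2.imwrite('w5o.png',i[:600] if 0 else cv2.resize(i,(480,600)) if 0 else i[0:1000])
i=cv2.imread('w5o.png');cv2.imwrite('w5oa.png',i[0:600]);cv2.imwrite('w5ob.png',i[500:1000])"
```

```text
(1000, 800, 3)
```

View pics/w5oa.png

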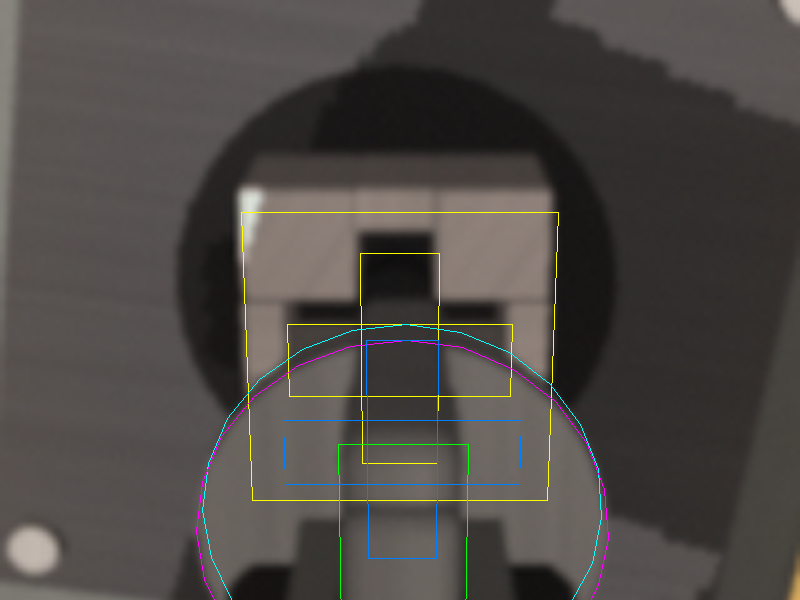

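View pics/s5o.png

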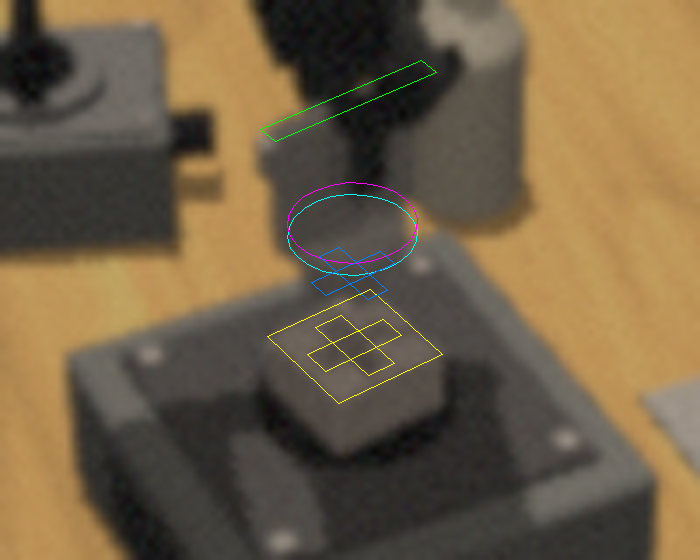

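View pics/w5ob.png

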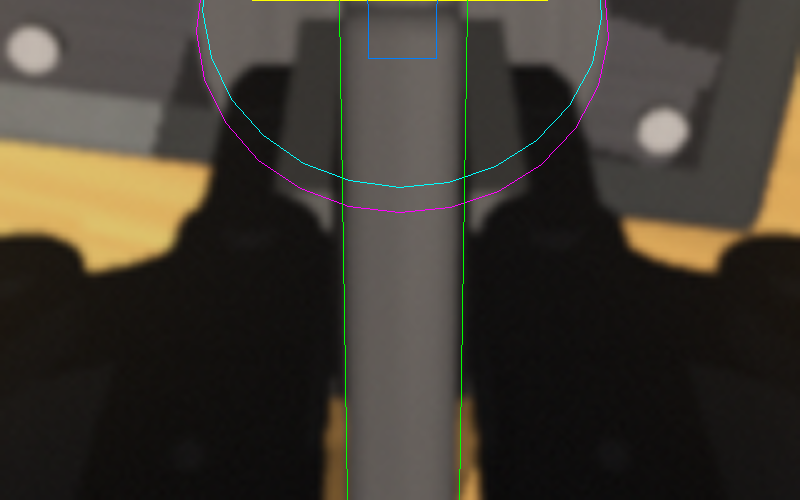

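```bash
python3 - <<'E'
from ov import *
import pickle
F=pickle.load(open("f5.pkl","rb"))
im=F["wrist"]["frame"][150:270,250:385,::-1]; im=cv2.resize(im,None,fx=5.9,fy=5,interpolation=cv2.INTER_CUBIC) if 0 else cv2.resize(im,None,fx=5,fy=5,interpolation=cv2.INTER_CUBIC)
cv2.imwrite("pics/w5p.png",cv2.convertScaleAbs(im,alpha=1.6,beta=10))
im=F["side"]["frame"][140:220,275:370,::-1];im=cv2.resize(im,None,fx=7,fy=7,interpolation=cv2.INTER_CUBIC)
cv2.imwrite("pics/s5p.png",cv2.convertScaleAbs(im,alpha=1.6,beta=10))
E
```

```text
(no output)
```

View pics/w5p.png

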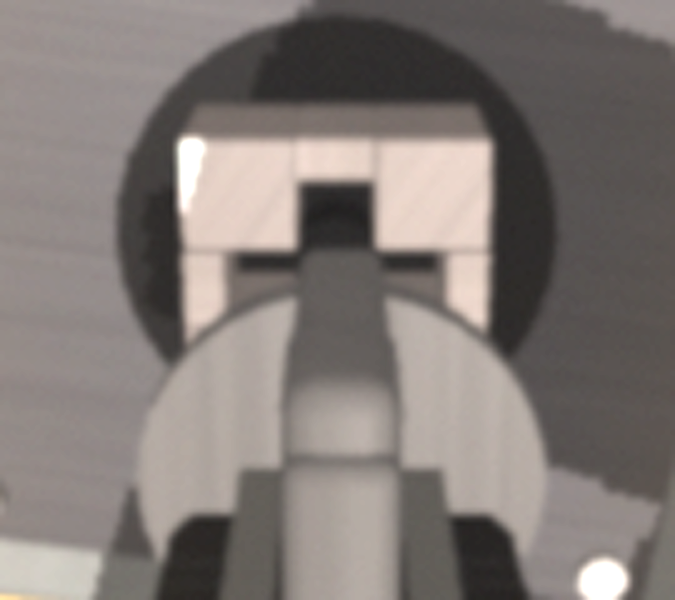

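View pics/s5p.png

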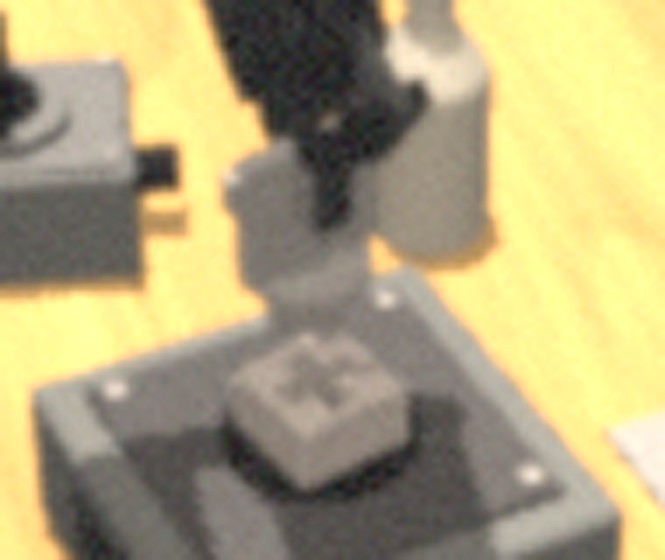

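In the wrist view the block is square to the blade. Its slot centre is at crop x≈336 against the collar centre at 344. Comparing the cameras, wrist against top, the wrist camera reads about 3 mm far in the image-up direction. The socket is then near (0.557, 0.039) and the paddle sits about 1.3 mm back along the blade. I'll make a guarded descent to check this.

```bash
python3 - <<'E'
from h import *
def st(t):
    s=monitor.sense(); print(t,round(s["clock"],2),s["position"].round(4),s["contact_force"].round(1),s["ft_torque"].round(2))
xy=[.558,.0394]
env.movel(xy+[.175],velocity=.1); st("a")
r=env.movel(xy+[.156],velocity=.03,guard=4); st(("guard",r))
E
```

```text
a 14.94 [0.558  0.0394 0.175 ] [-0.2 -0.4 -2.9] [ 0.07 -0.03 -0.02]
('guard', True) 15.43 [0.5581 0.0395 0.1605] [ 4.1  0.3 -6.4] [ 0.1  -0.98  0.05]
```

```bash
python3 - <<'E'
from h import *
def st(t):
    s=monitor.sense(); print(t,round(s["clock"],2),s["position"].round(4),s["contact_force"].round(1),s["ft_torque"].round(2))
env.hold(.3); st("rest")
F={n:eyes.grab_frame(n) for n in ["side","wrist"]}
im=F["wrist"]["frame"][150:270,250:385,::-1]
cv2.imwrite("pics/w6.png",cv2.convertScaleAbs(cv2.resize(im,None,fx=5,fy=5,interpolation=cv2.INTER_CUBIC),alpha=1.6,beta=10))
im=F["side"]["frame"][140:220,275:370,::-1]
cv2.imwrite("pics/s6.png",cv2.convertScaleAbs(cv2.resize(im,None,fx=7,fy=7,interpolation=cv2.INTER_CUBIC),alpha=1.6,beta=10))
E
```

```text
rest 15.72 [0.5579 0.0395 0.161 ] [ 4.6  0.6 -6.2] [ 0.19 -1.19  0.03]
```

View pics/w6.png

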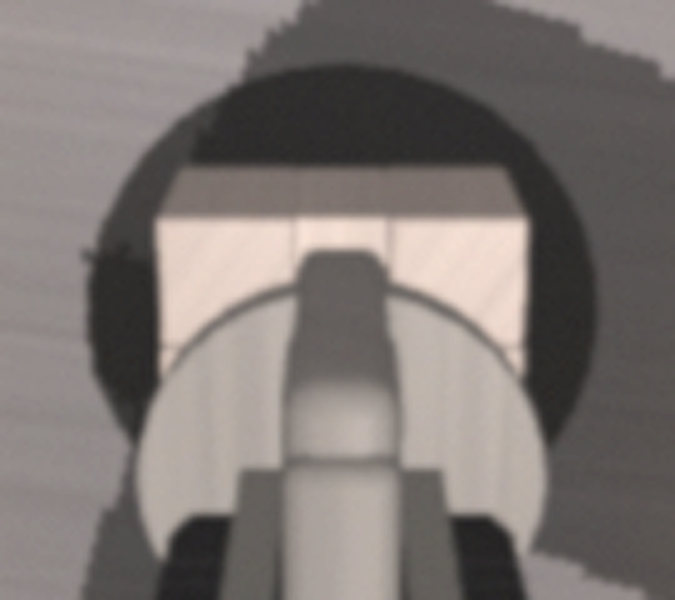

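View pics/s6.png

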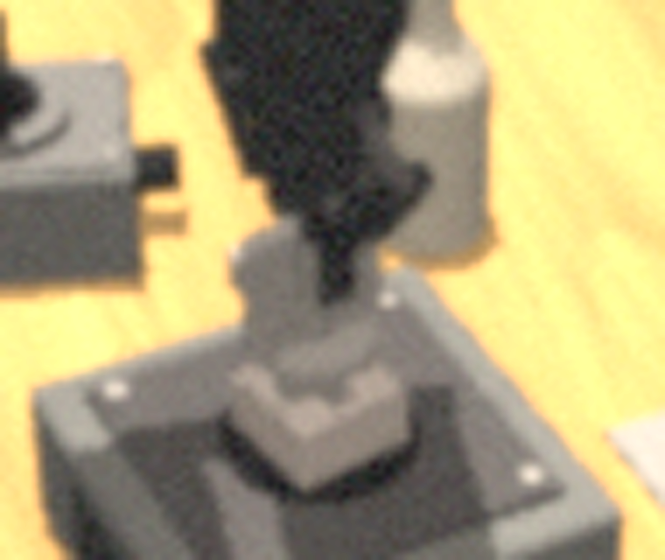

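The tip entered about 6 mm with a side force of +4.6 N in x, so the paddle is a little too far in -x. I'll shift +x and watch the force.

```bash
python3 - <<'E'
from h import *
def st(t):
    s=monitor.sense(); print(t,round(s["clock"],2),s["position"].round(4),s["contact_force"].round(1),s["ft_torque"].round(2))
z=.161
for x,y in [(.559,.0396),(.560,.0399),(.561,.0402),(.562,.0405)]:
    env.movel([x,y,z],velocity=.02); env.hold(.1); st((x,y))
E
```

```text
(0.559, 0.0396) 16.18 [0.5587 0.0396 0.161 ] [ 0.9 -0.5 -2.3] [-0.03  0.01 -0.03]
(0.56, 0.0399) 16.52 [0.56   0.0399 0.161 ] [-0.5 -0.1 -2.5] [-0.03  0.01 -0.04]
(0.561, 0.0402) 16.88 [0.561  0.0402 0.161 ] [ 0.3  0.1 -3.5] [-0.03  0.03  0.01]
(0.562, 0.0405) 17.23 [0.5617 0.0404 0.1609] [-3.5 -0.8 -1. ] [-0.19  0.76  0.01]
```

The free play in x is about 0.5587 to 0.5615, matching the 3 mm clearance, so the centre is about 0.560. I'll probe the other axis.

```bash
python3 - <<'E'
from h import *
def st(t):
    s=monitor.sense(); print(t,round(s["clock"],2),s["position"].round(4),s["contact_force"].round(1),s["ft_torque"].round(2)); return s["contact_force"]
z=.161; c=np.array([.5601,.0399]); n=np.array([-.276,.961]); res=[]
for sg in (1,-1):
    env.movel([*c,z],velocity=.02); b=st("c")
    for k in range(1,5):
        p=c+sg*n*.0008*k; env.movel([*p,z],velocity=.02); env.hold(.1); f=st((sg,.8*k))
        if abs((f-b)[:2]@n)>2: break
    res.append(sg*.0008*k)
m=c+n*sum(res)/2; print(m)
env.movel([*m,z],velocity=.02); env.hold(.1); st("mid")
r=env.movel([*m,.1435],velocity=.03,guard=14); env.hold(.2); st(("down",r))
E
```

```text
c 17.48 [0.5603 0.04   0.1611] [-0.9 -0.5 -1.9] [ 0.01 -0.04  0.05]
(1, 0.8) 17.82 [0.5599 0.0407 0.161 ] [-0.4  0.3 -3. ] [-0.02  0.01  0.02]
(1, 1.6) 18.18 [0.5597 0.0414 0.161 ] [-0.5 -0.4 -1.9] [-0.    0.02 -0.04]
(1, 2.4000000000000004) 18.52 [0.5596 0.0418 0.161 ] [ 1.9 -4.7 -2.7] [-0.93 -0.28 -0.03]
c 18.79 [0.56   0.0402 0.1609] [ 1.1 -0.5 -2.1] [-0.01  0.02 -0.03]
(-1, 0.8) 19.14 [0.5603 0.0392 0.161 ] [ 0.4  0.2 -2.5] [0.01 0.09 0.  ]
(-1, 1.6) 19.49 [0.5605 0.0384 0.161 ] [-0.3  0.2 -1.2] [0.18 0.04 0.01]
(-1, 2.4000000000000004) 19.84 [0.5606 0.0381 0.161 ] [-1.9  4.9 -0.1] [ 1.14  0.31 -0.02]
[0.5601 0.0399]
mid 20.21 [0.5602 0.0396 0.161 ] [-0.3 -0.2 -1.7] [0.04 0.03 0.04]
('down', False) 21.14 [0.5603 0.0398 0.1438] [-1.4 -0.7  5.3] [-0.04  0.15  0.04]
```

Centred on both axes. At z=0.1435 the spring gives about 7 N, as expected for 7 mm of travel. Now I'll press home.

```bash
python3 - <<'E'
from h import *
def st(t):
    s=monitor.sense(); print(t,round(s["clock"],2),s["position"].round(4),s["contact_force"].round(1),s["ft_torque"].round(2),round(s["finger_gap"],3)); return s["contact_force"]
c=[.5601,.0399]
for z in [.142,.141,.140,.139,.138]:
    env.movel([*c,z],velocity=.02); env.hold(.1); f=st(z)
    if f[2]>20: break
F={n:eyes.grab_frame(n) for n in ["side","wrist","top"]}
im=F["wrist"]["frame"][150:270,250:385,::-1]
cv2.imwrite("pics/w7.png",cv2.convertScaleAbs(cv2.resize(im,None,fx=5,fy=5,interpolation=cv2.INTER_CUBIC),alpha=1.6,beta=10))
im=F["side"]["frame"][140:220,275:370,::-1]
cv2.imwrite("pics/s7.png",cv2.convertScaleAbs(cv2.resize(im,None,fx=7,fy=7,interpolation=cv2.INTER_CUBIC),alpha=1.6,beta=10))
crop(F["top"],188,217,80,96,5,"t7.png")
E
```

```text
0.142 21.49 [0.5603 0.0399 0.1423] [ 0.  -0.5  5.6] [-0.    0.15  0.01] 0.108
0.141 21.84 [0.5603 0.0399 0.1413] [-1.4  0.6  6.1] [-0.08  0.19  0.04] 0.102
0.14 22.19 [0.5603 0.0399 0.1412] [-3.4  0.7 13. ] [-0.05  0.73 -0.02] 0.105
0.139 22.54 [0.5604 0.0399 0.1411] [-7.1 -0.4 19.2] [ 0.03  1.25 -0.03] 0.102
0.138 22.89 [0.5604 0.0399 0.1411] [-9.8  0.2 27.4] [ 0.01  1.9  -0.02] 0.108
```

View pics/w7.png

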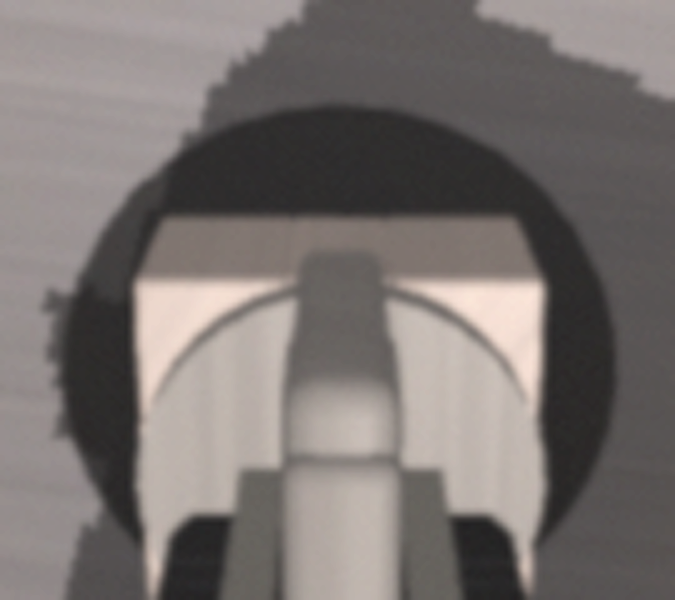

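View pics/s7.png

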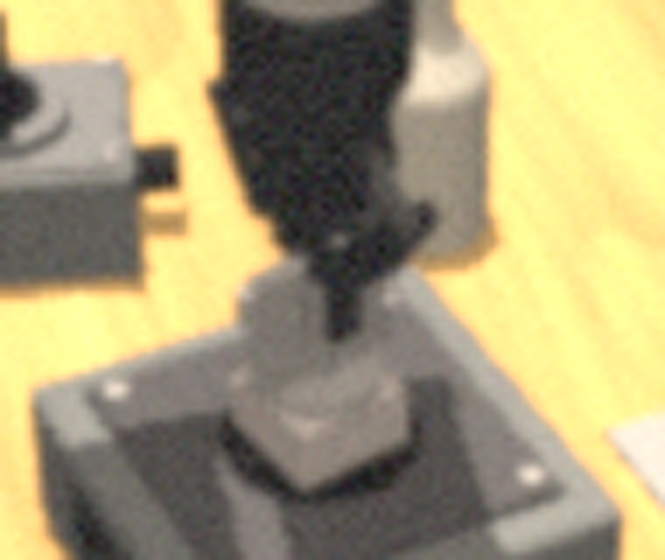

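The collar sits flush and centred on the block, spanning crop x 137–547 in the wrist view. The hard stop came at z=0.1411 against a predicted 0.141. I'll do a last check on the isolator, then hand in.

```bash
python3 - <<'E'
from h import *
env.hold(.3)
s=monitor.sense(); print(s["clock"],s["position"],s["contact_force"],s["finger_gap"])
E
```

```text
23.3417 [0.56043674 0.03986159 0.14112474] [-10.60396993   0.28074004  27.87739382] 0.10202940221498516
```

View pics/t7.png

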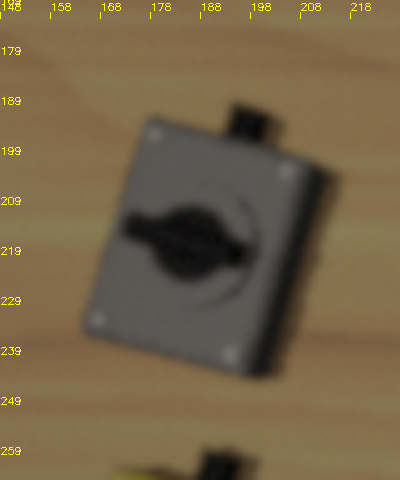

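The isolator is still off, with its bar across the box, and the paddle is still held home.

```bash
python3 - <<'E'
from h import *
job.hand_in()
s=monitor.sense(); print(s["clock"],s["position"],s["contact_force"])
E
```

```text
the job is handed in; nothing more can be done
the job is handed in; nothing more can be done
```

I turned the isolator a quarter turn clockwise to off. I then took the paddle from the stand, lined its ribs up with the socket, pressed it home, and handed the job in still holding it. No verdict is reported.

**Last checks, about 23.3 s in (limit 69 s):**
- **Isolator:** the top camera shows the bar square across the box, both after release and just before hand-in.
- **Paddle seated:** it stopped hard at a tool height of 0.1411 m, against about 0.141 m predicted for a flush collar. The wrist view shows the collar centred on the block.
- **Press and grip:** the arm was pressing down with about 28 N, and the gripper opening had not changed since the grasp.

**Disagreements and gaps:**
- The wrist and top cameras differed by about 3–4 mm along the blade. My first descent touched the slot wall lightly (about 5 N), so I centred the paddle by feeling for the free play on both axes. The true socket was about 4 mm in x from the top-camera reading.
- A side force of about 10 N in x remained while pressing.
- I never approached the disc stirrer, bottle or trowel, but I did not measure their positions again at the end.

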